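Hold the cap reader over a sample jar

TASK

Stand the teal-lidded sample jar upright on the bench exactly midway between the two white-lidded blue jars, setting it down without dropping it, and let go of it. Then swing the cap reader's spring-return arm by its yellow post all the way to its stop, so that the reading head is over the sample jar, and finish while still holding the arm there against its spring; it swings back if released. Leave the other jars and the tube rack where they stand, and keep the sample jar upright throughout.

Things in the scene. Friction and masses are not known exactly. Their poses are not given: they have to be found in the camera images.
- sample_mid (a point): The sample jar, teal lid on pale plastic. It is a 72 mm tall screw-top jar, 38 mm across the body (lower 52 mm) and 40 mm across the lid (top 20 mm), standing upright and loose on the bench; the point is on its axis, half-way up (36 mm above its underside), z axis up. About 0.09 kg. It starts on the left or the right of the bench.
- ref_a_mid (a point): First white-lidded blue reference jar: a 72 mm tall screw-top jar, 38 mm across the body (lower 52 mm) and 40 mm across the lid (top 20 mm), standing upright and loose on the bench; the point is on its axis, half-way up (36 mm above its underside), z axis up. About 0.25 kg. The two reference jars stand 150 mm apart in front of the reader; leave them alone.
- ref_b_mid (a point): Second white-lidded blue reference jar, same size and kind as the first: the point is on its axis 36 mm above the bench, z axis up. Leave it alone.
- other_mid (a point): Bystander jar with a yellow lid on a pale body, same size as the sample jar; the point is on its axis 36 mm above the bench, z axis up. It stands where the sample does not (left or right); leave it alone.
- rack: Bystander: orange tube rack 100 x 180 x 50 mm (x, y, z) with teal-capped tubes rising to 115 mm; origin at the centre of its underside. Loose; leave it alone.
- spot (a point): Point on the bench (z = 0), unmarked, midway between the two white-lidded jars as they stand at the start; the sample jar's place. The axes are those of the reader stand, which stands fixed at a varying place and yaw: its x axis points from here to the reader's pivot, 150 mm away; its y axis (the line through the two white-lidded jars) points to the side on which the swing arm rests.
- pivot (a point): Point on the vertical pivot axis of the cap reader, 98 mm above the bench, at the middle of the swing arm's thickness; same fixed axes as spot. The stand is fixed: a grey base disc 100 mm across and 14 mm thick, a 32 mm post, and a black pivot body 44-48 mm across with its top 120 mm above the bench.
- head (a point): Centre of the underside of the black reading head (32 mm across) under the swing arm, 150 mm from the pivot axis and 82 mm above the bench, so it clears the 72 mm jars by 10 mm. Moves with the arm.
- grip_post (a point): Centre of the grip on the yellow upright post of the swing arm: 14 mm across, 52 mm tall, from the arm's upper face (104 mm above the bench) to 156 mm above the bench; the point is 134 mm above the bench, on the post's axis, 190 mm from the pivot axis. The arm is a level bar 20 mm wide and 12 mm thick that runs 15 mm past the post.
- swing (a joint): Angle of the swing arm, rad: 0 at rest, growing counterclockwise seen from above, to a hard stop at 1.2, where the arm points from the pivot straight over the spot. A spring pulls it back to 0 always: about 0.24 N m at rest, 0.72 N m at the stop (3.8 N at the post). At least 1.15 counts as at the stop.
Things that resemble listed ones, but are neither listed nor needed, are in the scene too. Leave any black or orange look-alike of the part that bears sample_mid alone.

How it is judged (in metres and radians):
On the way, in this order (a step that is already met when the one before it is completed fails the run):
1. the sample jar stands released and upright on the bench, midway between the white-lidded jars, with the swing arm still at rest (horizontal distance between sample_mid and spot below 0.012 m and angle between sample_mid's own z axis and vertical below 0.1 rad and height (world z) of sample_mid below 0.04 m and contact force between the fingers and sample below 0.1 N and linear speed of sample below 0.02 m/s and value of joint swing below 0.2 rad), for 0.2 s.
2. the swing arm is held at its stop with the head over the sample jar (horizontal distance between sample_mid and spot below 0.012 m and angle between sample_mid's own z axis and vertical below 0.1 rad and height (world z) of sample_mid below 0.04 m and contact force between each of the fingers, swing and sample below 0.1 N and linear speed of sample below 0.02 m/s and value of joint swing above 1.15 rad and velocity of joint swing between -0.1 and 0.1 rad/s and contact force between any of the fingers, the arm and swing above 1 N and horizontal distance between head and sample_mid below 0.015 m), for 0.2 s.
At the end, for the whole second after the job is handed in: Robot holds the swing arm (contact over 1 N) still at its stop (1.15 rad or more); sample jar released, at rest, upright (0.1 rad) on the bench within 12 mm of midway between the white-lidded jars, head within 15 mm of straight above it, not touching it (all of step 2); the arm keeps its last pose, push and grip.
It fails at once if a white-lidded reference jar moved more than 10 mm or tipped ((distance of ref_a_mid from where it was at the start of the episode above 0.01 m or angle between ref_a_mid's own z axis and vertical above 0.15 rad) or (distance of ref_b_mid from where it was at the start of the episode above 0.01 m or angle between ref_b_mid's own z axis and vertical above 0.15 rad)).
It fails at once if the yellow-lidded jar moved more than 10 mm or tipped (distance of other_mid from where it was at the start of the episode above 0.01 m or angle between other_mid's own z axis and vertical above 0.15 rad).
It fails at once if the tube rack moved more than 10 mm (distance of rack from where it was at the start of the episode above 0.01 m).
It fails at once if the sample jar tipped by more than 0.6 rad (angle between sample_mid's own z axis and vertical above 0.6 rad).
It fails at once if the sample jar dropped: out of the gripper more than 20 mm above the bench (height (world z) of sample_mid above 0.056 m and contact force between each of the fingers, the arm and sample below 0.01 N).
It also fails if it takes over 54 s, if anything falls off the work surface, if the arm or the gripper's body presses on something with over 40 N, if the wrist force passes 120 N, or if a joint passes its speed limit or range.

ROBOT

A 7-joint arm with a two-finger parallel gripper is mounted at the origin on the work surface. World frame = base frame: x ahead of the robot, y to its left, z up, the work surface at z = 0. Lengths are in mm, angles in rad, forces in N, time in s.
With the tool pointing down it reaches from about 400 to 750 mm from the base axis. Payload 19.5 kg.
Tool frame: the origin (TCP) lies midway between the tips of the shut fingers; the grasp point (between the pads) lies 19 mm behind it; x points along the fingers, y is the direction in which the jaws open and shut, and the axes are right-handed (so a half turn about x gives the same grasp; the last joint's range is limited). The gripper opens to 85 mm and grips with 20 to 120 N. Pads are 22 mm wide; open, the fingers measure 114 mm over their backs; the gripper's body (76 mm by 85 mm) begins 54 mm behind the grasp point. The pads swing forward as they close: fully open they stand 13 mm farther back than shut.
Start: joints at [1.175, 0.707, -0.028, 1.485, 0.022, 0.951, -0.075], TCP at [199.208, -539.358, 192.568] pointing down, gripper open.
Joint ranges: [-2.71, 2.71], [-0.32, 2.16], [-1.57, 1.52], [0, 2.45], [-1.46, 4.6], [0, 2.02], [-2.83, 2.83]. Speed limits (rad/s): [1.89, 1.89, 2.57, 2.57, 3.01, 3.01, 3.01].

INTERFACE

Orientations are given as a unit quaternion [x, y, z, w].
In Python, from cell import r gives the robot as it stands.
- The arm moves only by the shell command python3 -m creep 'ROWS' [FORCE]. ROWS is JSON, one flat list of numbers, 7 for each row, row after row: the turn, a rotation vector about the tool's x, y, z in rad, then the shift along the tool's x, y, z in m, then the opening, from 0 (shut) to 1 (fully open). A call has 1 to 5 rows; each row is the pose to reach, as a shift and turn from the pose measured when the call began, along the tool's axes at that moment; what a row does not reach only later rows make up. A row lasts 1/8 s, in which the tool goes at most 62.5 mm and 10.7 degrees, less where a joint would pass 70% of its speed; a pose out of reach is approached as far as the arm can. A call with a gripper value outside its range is refused whole. The fingers move at their own pace and stop on an object; FORCE is the grip in N (left out, the last holds). Time passes only in rows, so rows that repeat a pose let the fingers close. It gives the time, the measured TCP pose, the force and the opening at its end, in the units of the state.
- r.read_state(): the state, without advancing time (a new reading comes with each control period).
- r.read_camera(name): name is "scene" or "top"; returns a dict with "pixels" (384x512x3 uint8, red, green, blue), "vfov" (degrees; the focal length in pixels is half the picture's height over the tangent of half this angle, whatever the lens; pixels are square), "cx", "cy" (the principal point, pixels), "dist_coeffs" ([k1, k2, p1, p2, k3] as OpenCV has them; the pictures are not rectified), "R" (3x3) and "t" (3): a world point X has camera coordinates R X + t. Camera axes: x right, y down, z forward; pixel columns grow to the right and rows downward; lengths in mm; the calibration is good to about 2 mm. A picture is of the moment at which its call begins. There is no depth.
- r.finish_job(): hands the job in, once; it reports no verdict.
The state is a dict: "clock": time; "joint_positions": joint angles; "qd": joint speeds; "joint_efforts": joint torques, N m; "ee_pos": TCP position; "tcp_rot": TCP orientation; "force": force on the tool from outside, world axes, zero at the start; "torque": the same for the moment, N m; "gripper_width": finger opening in mm.
Only numpy, scipy, OpenCV 4.12 (cv2) and the standard library are available. Lean on these libraries where they do the work, as an engineer would, in place of code of your own. Each camera call takes 0.05 s, during which the arm holds its last target. There are 200 camera calls.

## Working session

There is one attempt and no reset: what is moved stays moved. The work goes in short steps, Python scripts to look and compute and a shell command to move; the robot and the scene stay as the last step left them, time stands still between calls to the robot, and variables do not carry over. Pictures are saved under pics/ and viewed, about 8 in all and at most 12, crops included, and the job is handed in when it is done.

```bash
mkdir -p pics; ls; python3 - <<'E'
from cell import r
import cv2
s=r.read_state()
for k in s: print(k,s[k])
for n in("scene","top"):
    c=r.read_camera(n); cv2.imwrite(f"pics/{n}0.png",c["pixels"][:,:,::-1])
    print(n,{k:c[k] for k in c if k!="pixels"})
E
```

```text
pics
clock 0.0
joint_positions [ 1.17528146  0.70709618 -0.02762991  1.48500029  0.02199021  0.95091235
 -0.07552504]
qd [ 0.00076883  0.00118517 -0.00055987 -0.00099579  0.00029516 -0.00118231
  0.0003048 ]
joint_efforts [ 1.94005173e-03 -8.83228898e+01  1.23527180e+00 -2.36178499e+01
  1.70626998e-02  6.36653349e-03  3.17975355e-05]
ee_pos [ 199.12290189 -539.08706976  192.13098556]
tcp_rot [-0.6959955  -0.12482018  0.6961483  -0.12404727]
force [ 0.24192931 -0.01965622  0.78481593]
torque [ 0.01572821 -0.05609152  0.02932476]
gripper_width 85.30500356178334
scene {'vfov': 50.3829005096833, 'cx': 254.04328302925245, 'cy': 189.49503714021566, 'dist_coeffs': array([0.00314612, 0.        , 0.        , 0.        , 0.        ]), 'R': array([[ 0.72799695,  0.68552931,  0.008367  ],
       [ 0.43809891, -0.45578185, -0.77481111],
       [-0.5273422 ,  0.5677257 , -0.63213743]]), 't': array([-359.14814554, -158.74228787, 1447.79977244])}
top {'vfov': 55.66108140321406, 'cx': 264.23579957654925, 'cy': 186.228915892864, 'dist_coeffs': array([-0.10400642,  0.        ,  0.        ,  0.        ,  0.        ]), 'R': array([[ 0.00610319, -0.99996717,  0.00533014],
       [-0.99058183, -0.00677485, -0.13675427],
       [ 0.13678589, -0.00444531, -0.99059066]]), 't': array([ -41.91018253,  558.34350477, 1057.95467151])}
```

View pics/scene0.png

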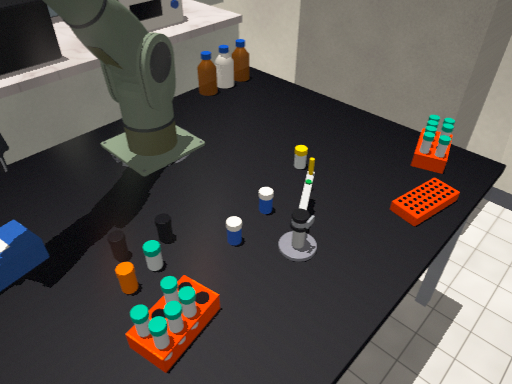

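View pics/top0.png

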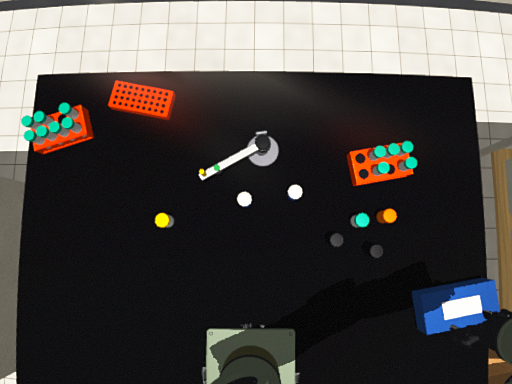

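Top view: the teal-lidded candidates are the jar at (362,220) and the tube caps at (380–412,147–168) and (27–75,105–135), which sit in racks. The jar at (362,220) stands free with a pale body, so it fits the sample. The black (337,240), (376,251) and orange (389,215) jars are look-alikes. The white lids are at (244,199) and (295,192), the pivot at about (263,143) and the yellow post at about (202,172). I'll confirm in an enlarged crop.

```bash
python3 - <<'E'
import cv2
a=cv2.imread("pics/top0.png")[125:270,190:430]; cv2.imwrite("pics/topc.png",cv2.resize(a,(792,478),interpolation=cv2.INTER_CUBIC))
b=cv2.imread("pics/scene0.png")[140:310,100:340]; cv2.imwrite("pics/scenec.png",cv2.resize(b,(792,561),interpolation=cv2.INTER_CUBIC))
E
```

```text
(no output)
```

View pics/topc.png

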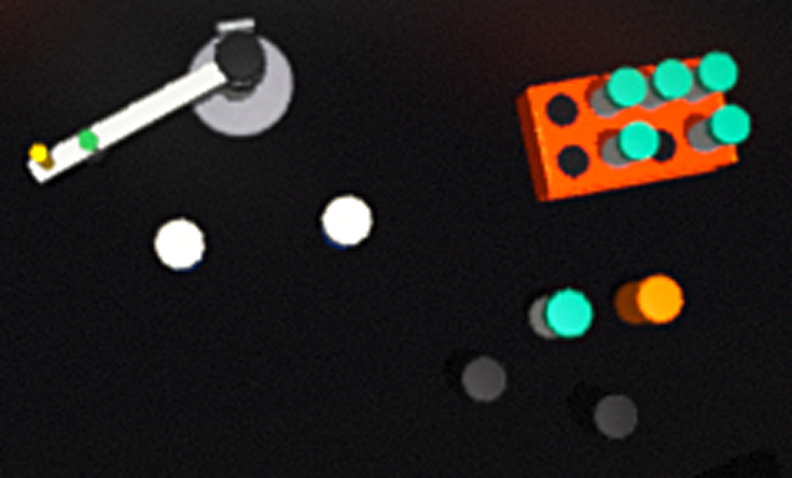

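View pics/scenec.png

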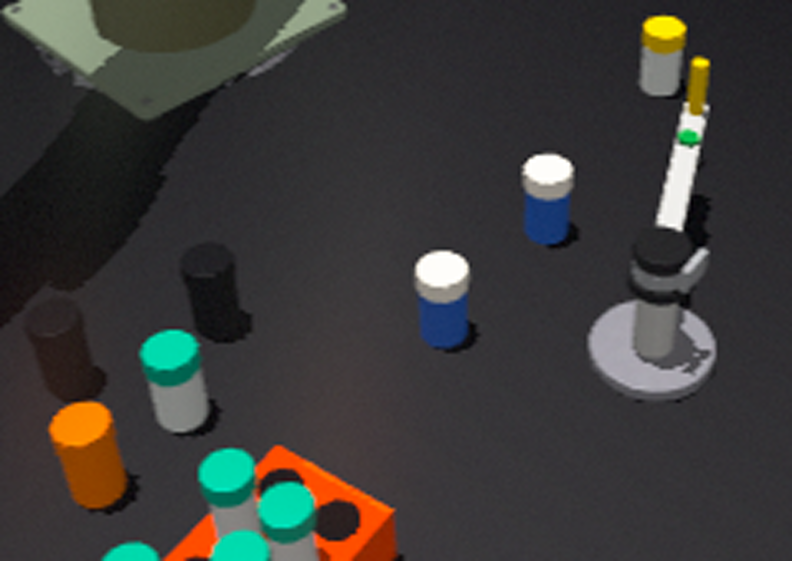

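The crop confirms the jar at top (362,220), teal lid on a pale body and free-standing. Next I'll compute positions from both cameras.

```bash
cat > h.py <<'E'
import numpy as np, cv2
from scipy.spatial.transform import Rotation as Rn
def ray(c,uv):
    f=192/np.tan(np.radians(c["vfov"])/2); K=np.array([[f,0,c["cx"]],[0,f,c["cy"]],[0,0,1]])
    x=cv2.undistortPoints(np.array([[uv]],float),K,np.array(c["dist_coeffs"]))[0,0]
    R=np.array(c["R"]);return -R.T@np.array(c["t"]),R.T@np.array([*x,1])
def onz(c,uv,z):
    o,d=ray(c,uv); return o+d*(z-o[2])/d[2]
def tri(c1,u1,c2,u2):
    A=[];b=[]
    for c,u in((c1,u1),(c2,u2)):
        o,d=ray(c,u);d=d/np.linalg.norm(d);P=np.eye(3)-np.outer(d,d);A.append(P);b.append(P@o)
    return np.linalg.lstsq(np.vstack(A),np.hstack(b),rcond=None)[0]
def proj(c,X):
    f=192/np.tan(np.radians(c["vfov"])/2); K=np.array([[f,0,c["cx"]],[0,f,c["cy"]],[0,0,1]])
    return cv2.projectPoints(np.array([X],float),cv2.Rodrigues(np.array(c["R"]))[0],np.array(c["t"],float),K,np.array(c["dist_coeffs"]))[0][0,0]
def tool(s,P,yaw=None):
    "shift in tool axes (m) to P (mm, None keeps)"
    T=Rn.from_quat(s["tcp_rot"]); return T.inv().apply(np.array(P)-s["ee_pos"])/1000
E
python3 - <<'E'
from cell import r
from h import *
T=r.read_camera("top");S=r.read_camera("scene")
t=lambda x,y:((x+.5)/3.3-.5+190,(y+.5)/3.3-.5+125)
s=lambda x,y:((x+.5)/3.3-.5+100,(y+.5)/3.3-.5+140)
np.set_printoptions(precision=1,suppress=True)
D=dict(sample=((569,313),(170,351),72),orange=((660,299),(83,420),72),blkA=((484,379),(209,259),72),blkB=((616,416),(55,315),72),wA=((180,244),(548,170),72),wB=((347,220),(442,269),72),post=((38,153),(699,61),156),piv=((240,57),(663,246),120),base=((241,85),(652,345),14))
p={}
for k,(a,b,z) in D.items():
    A=onz(T,t(*a),z);B=onz(S,s(*b),z);p[k]=(A+B)/2;print(k,A[:2],B[:2],tri(T,t(*a),S,s(*b)))
print("rack corners z50",*[onz(T,t(*q),50)[:2] for q in((527,85),(541,200),(735,163))])
print("tubes115",*[onz(T,t(*q),115)[:2] for q in((627,88),(718,72),(638,141),(730,125))])
d=p["wA"]-p["wB"];sp=(p["wA"]+p["wB"])/2;print("dist",np.linalg.norm(d),"spot",sp,"piv-spot",p["piv"]-sp,np.linalg.norm((p["piv"]-sp)[:2]),"yaw",np.arctan2(d[1],d[0]))
v=p["post"]-p["piv"];print("post r",np.linalg.norm(v[:2]),np.arctan2(v[1],v[0]))
st=r.read_state();print(Rn.from_quat(st["tcp_rot"]).as_matrix())
E
```

```text
sample [ 458.1 -323.8] [ 460.4 -324.4] [ 458.4 -323.9   70.2]
orange [ 470.5 -406.6] [ 470.3 -403.5] [ 471.  -405.    73.9]
blkA [ 400.3 -247. ] [ 402.1 -245.9] [ 400.9 -246.3   71.5]
blkB [ 367.8 -363.7] [ 368.8 -361.8] [ 368.4 -362.7   72.4]
wA [517.3  19.9] [519.7  18.6] [517.8  20.3  69.9]
wB [ 539.6 -127.5] [ 541.3 -128.1] [ 540.  -127.4   70.6]
post [582.8 133.4] [581.5 134. ] [582.4 133.1 157. ]
piv [674.3 -31.9] [678.4 -32.4] [676.  -31.  117.3]
base [675.1 -32.9] [678.3 -32.6] [676.5 -32.   12. ]
rack corners z50 [ 669.  -297.1] [ 561.8 -306.9] [ 597.7 -491.1]
tubes115 [ 651.8 -369.6] [ 667.4 -452.5] [ 604.8 -377.4] [ 620.  -460.8]
dist 148.69782670154717 spot [529.5 -54.3  72. ] piv-spot [146.9  22.1  48. ] 148.55200274100739 yaw 1.718980045210107
post r 190.75798208962286 2.087206610472564
[[-0.   0.3 -0.9]
 [ 0.  -0.9 -0.3]
 [-1.  -0.   0. ]]
```

```bash
cat >> h.py <<'E'
def go(s,P,yaw):
    "rotvec and shift in tool axes to reach TCP P (mm), tool down, jaw axis y at yaw deg"
    a=np.radians(yaw); x=np.array([0,0,-1.]); y=np.array([np.cos(a),np.sin(a),0])
    G=Rn.from_matrix(np.column_stack([x,y,np.cross(x,y)])); C=Rn.from_quat(s["tcp_rot"])
    print("turn",(C.inv()*G).as_rotvec().round(3),"shift",(C.inv().apply(np.array(P)-s["ee_pos"])/1000).round(4))
E
python3 - <<'E'
from cell import r
from h import *
s=r.read_state(); go(s,(459,-324,160),-22)
E
```

```text
turn [-0.833 -0.     0.001] shift [ 0.0324 -0.1118 -0.3183]
```

```bash
python3 -m creep '[-0.16,0,0,0,-0.02,-0.05,1, -0.32,0,0,0,-0.04,-0.105,1, -0.48,0,0,0,-0.06,-0.16,1, -0.64,0,0,0.01,-0.08,-0.215,1, -0.8,0,0,0.02,-0.1,-0.27,1]' 30; python3 - <<'E'
from cell import r
from h import *
s=r.read_state(); go(s,(459,-324,150),-22)
E
```

```text
clock: 0.82
ee_pos: [419.1, -350.6, 172.2]
tcp_rot: [0.592, 0.387, -0.592, 0.387]
force: [0.1, -0.9, -0.0]
gripper_width: 85.1
turn [-0.028 -0.     0.   ] shift [ 0.0222  0.026  -0.0403]
```

```bash
python3 -m creep '[-0.028,0,0,0.01,0.026,-0.040,1, -0.028,0,0,0.022,0.026,-0.0403,1, -0.028,0,0,0.04,0.026,-0.0403,1, -0.028,0,0,0.065,0.026,-0.0403,1, -0.028,0,0,0.07,0.026,-0.0403,1]'; python3 - <<'E'
from cell import r
from h import *
s=r.read_state(); go(s,(459,-324,15),-22)
c=r.read_camera("scene"); a=c["pixels"][170:320,60:260,::-1]; cv2.imwrite("pics/pre.png",cv2.resize(a,(800,600)))
E
```

```text
clock: 1.45
ee_pos: [458.0, -324.1, 101.1]
tcp_rot: [-0.586, -0.396, 0.587, -0.394]
force: [-0.3, -0.3, -0.3]
gripper_width: 85.2
turn [-0.001 -0.     0.002] shift [ 0.0861  0.0011 -0.0004]
```

View pics/pre.png

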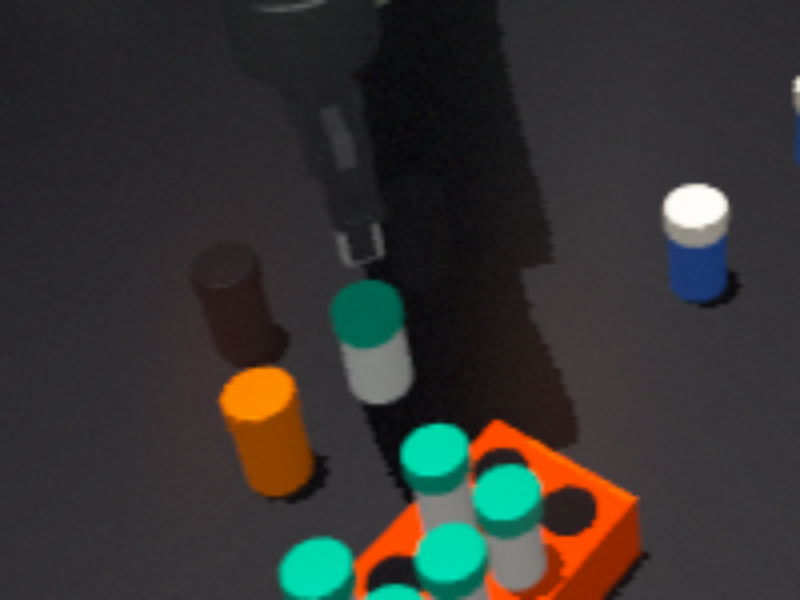

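The fingers, seen edge-on at (360,245), are directly over the teal lid at (368,312) with nothing in the way. Descending.

```bash
python3 -m creep '[0,0,0,0.02,0.001,0,1, 0,0,0,0.04,0.001,0,1, 0,0,0,0.06,0.001,0,1, 0,0,0,0.075,0.001,0,1, 0,0,0,0.086,0.001,0,1]' && python3 -m creep '[0,0,0,0,0,0,0.5, 0,0,0,0,0,0,0.4, 0,0,0,0,0,0,0.3, 0,0,0,0,0,0,0.3, 0,0,0,0,0,0,0.3]' 30
```

```text
clock: 2.12
ee_pos: [459.2, -324.7, 15.2]
tcp_rot: [-0.586, -0.396, 0.587, -0.395]
force: [0.3, -0.2, 0.1]
gripper_width: 85.2
clock: 2.75
ee_pos: [459.4, -324.9, 15.9]
tcp_rot: [-0.586, -0.395, 0.587, -0.395]
force: [-1.4, 0.9, 5.6]
gripper_width: 38.7
```

```bash
python3 -m creep '[0,0,0,-0.005,0,0,0.25, 0,0,0,-0.025,0,0,0.25, 0,0,0,-0.05,0,0,0.25, 0,0,0,-0.08,0,0,0.25, 0,0,0,-0.11,0,0,0.25]' 40; python3 - <<'E'
from cell import r
from h import *
s=r.read_state(); go(s,(529,-54.2,125),8.5)
E
```

```text
clock: 3.38
ee_pos: [459.4, -324.9, 127.4]
tcp_rot: [-0.586, -0.395, 0.586, -0.395]
force: [-0.5, -0.4, -1.7]
gripper_width: 38.7
turn [-0.533 -0.     0.   ] shift [ 0.0023 -0.0371 -0.277 ]
```

```bash
python3 -m creep '[-0.06,0,0,0,-0.004,-0.03,0.25, -0.17,0,0,0,-0.011,-0.08,0.25, -0.28,0,0,0,-0.018,-0.135,0.25, -0.39,0,0,0,-0.026,-0.19,0.25, -0.46,0,0,0,-0.032,-0.235,0.25]'; python3 - <<'E'
from cell import r
from h import *
s=r.read_state(); go(s,(529,-54.2,125),8.5)
E
```

```text
clock: 4.0
ee_pos: [518.3, -92.9, 127.9]
tcp_rot: [0.48, 0.519, -0.48, 0.519]
force: [-0.1, -0.7, -0.7]
gripper_width: 38.7
turn [-0.069 -0.    -0.   ] shift [ 0.0029  0.0137 -0.0377]
```

```bash
python3 -m creep '[-0.04,0,0,0,0.008,-0.02,0.25, -0.06,0,0,0,0.012,-0.032,0.25, -0.069,0,0,0,0.0137,-0.0377,0.25, -0.069,0,0,0.01,0.0137,-0.0377,0.25, -0.069,0,0,0.03,0.0137,-0.0377,0.25]'; python3 - <<'E'
from cell import r
from h import *
s=r.read_state(); go(s,(529,-54.2,16),8.5)
c=r.read_camera("top"); S=r.read_camera("scene")
cv2.imwrite("pics/carry.png",np.hstack([cv2.resize(c["pixels"][130:250,200:320,::-1],(400,400)),cv2.resize(S["pixels"][150:270,200:320,::-1],(400,400))]))
E
```

```text
clock: 4.62
ee_pos: [529.1, -55.4, 97.5]
tcp_rot: [0.462, 0.535, -0.462, 0.536]
force: [0.8, 0.0, -1.8]
gripper_width: 38.6
turn [-0.002  0.001 -0.001] shift [ 0.0815  0.     -0.0012]
```

View pics/carry.png

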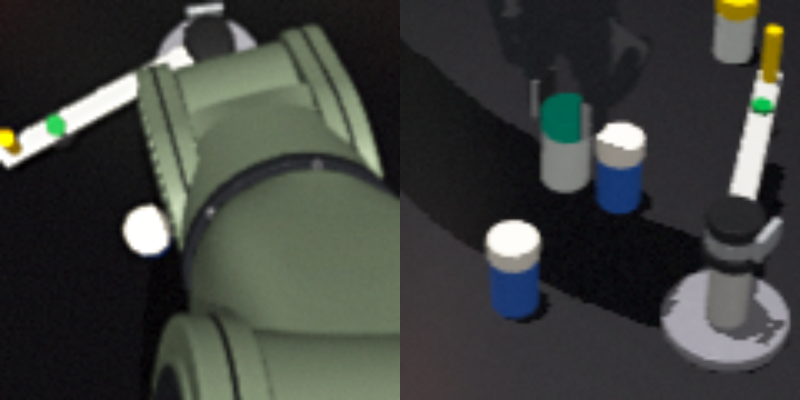

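The scene view shows the sample held upright at (565,140) in the crop, above the gap between the white jars. Lowering gently.

```bash
python3 -m creep '[0,0,0,0.018,0,-0.0012,0.25, 0,0,0,0.038,0,-0.0012,0.25, 0,0,0,0.056,0,-0.0012,0.25, 0,0,0,0.068,0,-0.0012,0.25, 0,0,0,0.075,0,-0.0012,0.25]' && python3 -m creep '[0,0,0,0.002,0,0,0.25, 0,0,0,0.003,0,0,0.25, 0,0,0,0.004,0,0,0.25, 0,0,0,0.005,0,0,0.25, 0,0,0,0.005,0,0,0.25]'
```

```text
clock: 5.35
ee_pos: [527.5, -54.3, 20.8]
tcp_rot: [0.461, 0.536, -0.463, 0.534]
force: [0.4, 0.4, -0.1]
gripper_width: 38.7
clock: 5.98
ee_pos: [527.6, -54.4, 16.0]
tcp_rot: [0.462, 0.536, -0.463, 0.535]
force: [-0.6, -0.6, 2.1]
gripper_width: 38.4
```

```bash
python3 -m creep '[0,0,0,0.0005,0,0,0.5, 0,0,0,0.0005,0,0,0.6, 0,0,0,0,0,0,0.8, 0,0,0,0,0,0,0.9, 0,0,0,0,0,0,0.9]' && python3 -m creep '[0,0,0,0,0,0,0.9, 0,0,0,-0.02,0,0,0.9, 0,0,0,-0.05,0,0,0.9, 0,0,0,-0.1,0,0,0.9, 0,0,0,-0.15,0,0,0.9]'
```

```text
clock: 6.6
ee_pos: [527.6, -54.3, 16.0]
tcp_rot: [0.462, 0.536, -0.463, 0.535]
force: [0.5, 0.2, -0.5]
gripper_width: 76.9
clock: 7.22
ee_pos: [527.7, -54.3, 167.6]
tcp_rot: [0.462, 0.536, -0.463, 0.534]
force: [0.5, -0.7, 0.6]
gripper_width: 77.1
```

```bash
python3 - <<'E'
from cell import r
from h import *
s=r.read_state(); print(s["joint_positions"].round(2)); go(s,(582.2,133.5,200),8.5)
E
```

```text
[ 0.22  0.69 -0.32  1.67  0.28  0.83 -0.08]
turn [-0.002 -0.     0.003] shift [-0.0326  0.0812 -0.1778]
```

```bash
python3 -m creep '[0,0,0,-0.01,0.02,-0.045,0.9, -0.1,0,0,-0.02,0.04,-0.09,0.9, -0.2,0,0,-0.02,0.06,-0.135,0.9, -0.3,0,0,-0.02,0.0812,-0.1778,0.9, -0.375,0,0,-0.01,0.0812,-0.1778,0.9]'; python3 - <<'E'
from cell import r
from h import *
s=r.read_state(); print(s["joint_positions"].round(2)); go(s,(582.2,133.5,117),29.6)
T=r.read_camera("top"); S=r.read_camera("scene")
cv2.imwrite("pics/post.png",np.hstack([cv2.resize(T["pixels"][130:250,180:300,::-1],(400,400)),cv2.resize(S["pixels"][130:250,220:340,::-1],(400,400))]))
E
```

```text
clock: 7.85
ee_pos: [582.3, 137.5, 177.4]
tcp_rot: [0.352, 0.614, -0.352, 0.612]
force: [-0.4, -1.4, -1.3]
gripper_width: 76.6
[-0.09  0.78 -0.41  1.41  0.33  1.02 -0.04]
turn [ 0.012 -0.003  0.001] shift [ 0.0604 -0.002   0.0035]
```

View pics/post.png

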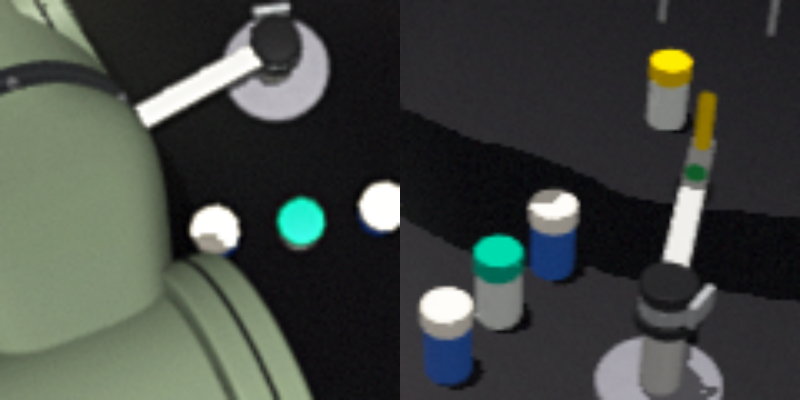

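The sample (crop 301,221) stands between the white jars at (215,229) and (382,206). The fingers straddle the yellow post. Next: descend and grip, plus a numeric check of the jar.

```bash
python3 -m creep '[0.012,0,0,0.01,-0.002,0.0035,0.9, 0.012,0,0,0.025,-0.002,0.0035,0.9, 0.012,0,0,0.04,-0.002,0.0035,0.9, 0.012,0,0,0.053,-0.002,0.0035,0.9, 0.012,0,0,0.0604,-0.002,0.0035,0.9]' && python3 -m creep '[0,0,0,0,0,0,0.6, 0,0,0,0,0,0,0.3, 0,0,0,0,0,0,0, 0,0,0,0,0,0,0, 0,0,0,0,0,0,0]' 40; python3 - <<'E'
from cell import r
from h import *
T=r.read_camera("top"); f=lambda x,y:onz(T,((x+.5)/3.3333-.5+180,(y+.5)/3.3333-.5+130),72)
s,a,b=f(301,221),f(215,229),f(382,206); print(s,a,b,"spot",(a+b)/2)
st=r.read_state();print(st["ee_pos"],st["gripper_width"],st["force"])
# rotation about pivot in tool axes
C=Rn.from_quat(st["tcp_rot"]);pv=np.array([676.2,-32,st["ee_pos"][2]])
for d in (4,8,12,16,20,28,36,44,52,60,68,69.5):
    Q=Rn.from_euler("z",d,degrees=True); n=pv+Q.apply(st["ee_pos"]-pv)
    print(d,n.round(0),(C.inv().apply(n-st["ee_pos"])/1000).round(4),"turn",round(-np.radians(d),3))
E
```

```text
clock: 8.57
ee_pos: [581.2, 129.6, 115.0]
tcp_rot: [0.356, 0.612, -0.359, 0.609]
force: [-0.6, -0.0, 0.8]
gripper_width: 76.7
clock: 9.2
ee_pos: [581.5, 129.8, 115.4]
tcp_rot: [0.357, 0.611, -0.358, 0.609]
force: [1.4, 0.8, 6.5]
gripper_width: 9.0
[525.51456863 -54.96012859  72.        ] [517.98156801  20.05658275  72.        ] [ 539.18432356 -125.86353782   72.        ] spot [528.58294579 -52.90347754  72.        ]
[581.50339788 129.7561446  115.41459594] 8.974828580416586 [0.86868551 0.48337291 4.14596096]
4 [570. 123. 115.] [ 0.     -0.0131  0.0007] turn -0.07
8 [560. 115. 115.] [ 0.0001 -0.026   0.0023] turn -0.14
12 [550. 107. 115.] [ 0.0001 -0.0389  0.0048] turn -0.209
16 [541.  97. 115.] [ 0.0002 -0.0515  0.0082] turn -0.279
20 [532.  88. 115.] [ 0.0002 -0.0639  0.0125] turn -0.349
28 [517.  66. 115.] [ 0.0003 -0.0876  0.0236] turn -0.489
36 [505.  43. 115.] [ 0.0003 -0.1095  0.0378] turn -0.628
44 [496.  19. 115.] [ 0.0004 -0.1292  0.055 ] turn -0.768
52 [490.  -7. 115.] [ 0.0004 -0.1463  0.0748] turn -0.908
60 [489. -33. 115.] [ 0.0004 -0.1606  0.0967] turn -1.047
68 [491. -59. 115.] [ 0.0004 -0.1716  0.1204] turn -1.187
69.5 [492. -64. 115.] [ 0.0004 -0.1733  0.125 ] turn -1.213
```

```bash
python3 -m creep '[0,0,0,0,0,0,0, 0,0,0,0,0,0,0]'; python3 - <<'E'
from cell import r
from h import *
S=r.read_camera("scene")
cv2.imwrite("pics/grip.png",cv2.resize(S["pixels"][120:220,240:360,::-1],(720,600),interpolation=cv2.INTER_CUBIC))
for P in((582.4,133.3,156),(582.4,133.3,104),(581.5,129.8,115)): print(((proj(S,P)-[240,120])*6).round())
E
```

```text
clock: 9.5
ee_pos: [581.6, 129.8, 115.5]
tcp_rot: [0.357, 0.611, -0.358, 0.609]
force: [1.0, 0.3, 2.1]
gripper_width: 9.1
[429. 230.]
[419. 321.]
[415. 305.]
```

View pics/grip.png

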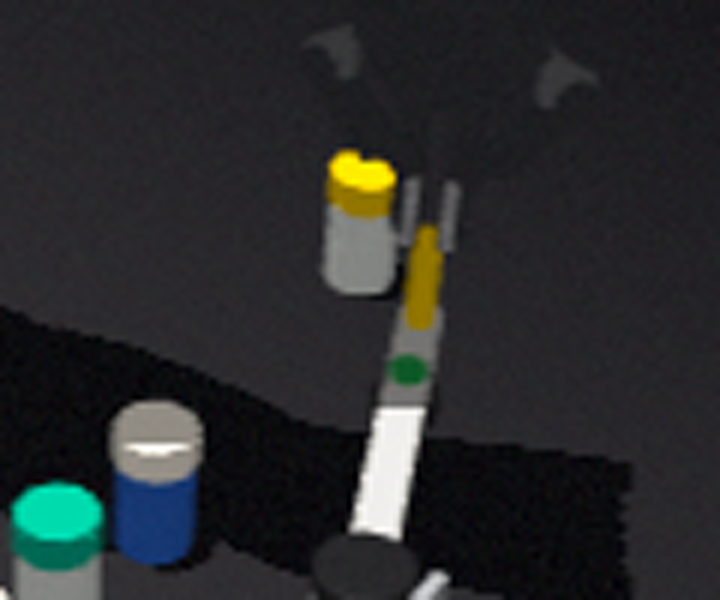

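The pads appear about 30 mm higher than the state says, and the opening of 9 mm is less than the 14 mm post. I'll check the pad-tip height against the two earlier pictures.

```bash
python3 - <<'E'
from cell import r
from h import *
S=r.read_camera("scene")
def chk(P,uv):
    print("TCP proj",proj(S,P).round(1),"seen",np.round(uv,1),"z for seen", [z for z in range(0,260) if abs(proj(S,(P[0],P[1],z))[1]-uv[1])<.3])
chk((458,-324,101),(360/4+60,262/4+170))
chk((529,-55.4,97.5),((535+585)/2/3.333-120+200,(115+140)/2/3.333+150))
chk((582.3,137.5,177.4),((662+773)/2/3.333-120+220,(20+33)/2/3.333+130))
chk((581.5,129.8,115.5),(430/6+240,246/6+120))
st=r.read_state();print(st["joint_positions"].round(3),st["joint_efforts"].round(1),st["force"])
E
```

```text
TCP proj [148.8 236.9] seen [150.  235.5] z for seen [105, 106]
TCP proj [249.8 198.1] seen [248.  188.3] z for seen [130, 131]
TCP proj [313.3 151.2] seen [315.3 138. ] z for seen [219, 220]
TCP proj [309.1 170.7] seen [311.7 161. ] z for seen [148, 149]
[-0.092  0.852 -0.377  1.489  0.367  0.875 -0.078] [  0.3 -92.7  -5.6 -19.3  -0.    0.5  -0. ] [1.18829054 0.25022285 2.91533404]
```

```bash
python3 - <<'E'
from cell import r
from h import *
S=r.read_camera("scene")
a=S["pixels"][90:190,250:370,::-1].astype(float)/255
a=(np.clip(a*1.5,0,1)**0.4*255).astype(np.uint8)
a=cv2.resize(a,(720,600),interpolation=cv2.INTER_CUBIC)
for z in(115.5,134.5,156,190): cv2.circle(a,tuple(int(v) for v in ((proj(S,(581.5,129.8,z))-[250,90])*6)),3,(255,0,255),-1)
cv2.imwrite("pics/grip2.png",a)
E
```

```text
(no output)
```

View pics/grip2.png

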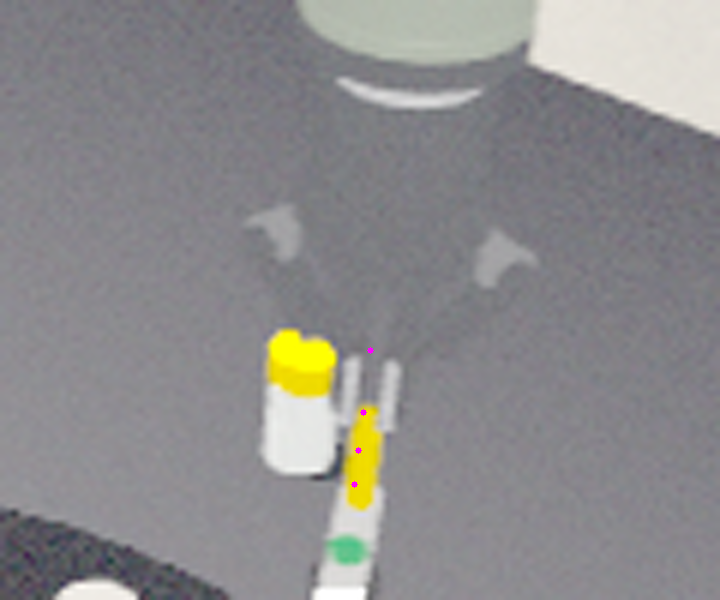

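The pads visibly end at about z=147 and overlap only the top ~9 mm of the post, so the real tips sit ~30 mm above the reported TCP. I'll open, go 22 mm lower (the bar lies between the jaws, so this is safe) and re-grip.

```bash
python3 -m creep '[0,0,0,0,0,0,0.4, 0,0,0,0,0,0,0.6, 0,0,0,0.005,0.001,-0.002,0.6, 0,0,0,0.014,0.001,-0.002,0.6, 0,0,0,0.022,0.001,-0.002,0.6]' && python3 -m creep '[0,0,0,0,0,0,0.4, 0,0,0,0,0,0,0.2, 0,0,0,0,0,0,0, 0,0,0,0,0,0,0, 0,0,0,0,0,0,0]' 40
```

```text
clock: 10.28
ee_pos: [581.1, 132.0, 92.5]
tcp_rot: [0.356, 0.611, -0.358, 0.609]
force: [-0.5, 0.7, 0.4]
gripper_width: 51.4
clock: 10.9
ee_pos: [581.4, 132.1, 92.8]
tcp_rot: [0.357, 0.611, -0.358, 0.609]
force: [0.6, 0.9, 1.2]
gripper_width: 12.2
```

```bash
python3 -m creep '[-0.03,0,0,0,-0.006,0.0002,0, -0.09,0,0,0,-0.017,0.001,0, -0.16,0,0,0,-0.030,0.003,0, -0.24,0,0,0,-0.0445,0.006,0, -0.32,0,0,0,-0.059,0.0105,0]'; cat >> h.py <<'E'
def arc(st,ds):
    C=Rn.from_quat(st["tcp_rot"]);e=np.array(st["ee_pos"]);pv=np.array([676.2,-32,e[2]]);v=(e-pv)[:2]
    a=np.degrees(np.arctan2(v[1],v[0]))%360;print("radius",np.linalg.norm(v),"ang",a,"swing",np.radians(a)-2.087,"width",st["gripper_width"],"F",st["force"].round(1))
    for d in ds:
        n=pv+Rn.from_euler("z",d,degrees=True).apply((e-pv)*190/np.linalg.norm(v)); print(d,(C.inv().apply(n-e)/1000).round(4),round(-np.radians(d),3))
E
python3 - <<'E'
from cell import r
from h import *
arc(r.read_state(),(4,9,14,19,24))
S=r.read_camera("scene")
cv2.imwrite("pics/sw1.png",cv2.resize(S["pixels"][110:260,180:380,::-1],(800,600),interpolation=cv2.INTER_CUBIC))
E
```

```text
clock: 11.52
ee_pos: [534.4, 93.5, 92.9]
tcp_rot: [0.254, 0.661, -0.255, 0.659]
force: [5.0, -0.5, -6.8]
gripper_width: 12.5
radius 189.406158237245 ang 138.49026921359692 swing 0.3301111797506042 width 12.478475781747214 F [ 5.  -0.5 -6.8]
4 [ 0.     -0.0133  0.    ] -0.07
9 [ 0.0001 -0.0297  0.0021] -0.157
14 [ 0.0001 -0.0459  0.0056] -0.244
19 [ 0.0002 -0.0617  0.0104] -0.332
24 [ 0.0002 -0.0771  0.0167] -0.419
```

View pics/sw1.png

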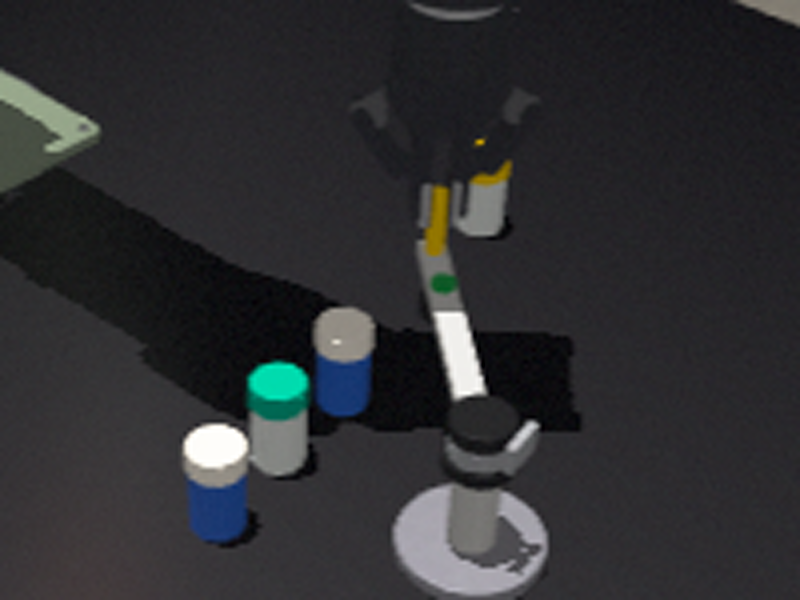

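The post, at (437,220), is gripped between the pads and the arm follows. The jars are undisturbed. Continuing the arc.

```bash
python3 -m creep '[-0.07,0,0,0,-0.0133,0,0, -0.157,0,0,0,-0.0297,0.002,0, -0.244,0,0,0,-0.0459,0.0056,0, -0.332,0,0,0,-0.0617,0.0104,0, -0.419,0,0,0,-0.077,0.0167,0]'; python3 - <<'E'
from cell import r
from h import *
arc(r.read_state(),(4,8,12,16,20,24,26,28))
E
```

```text
clock: 12.2
ee_pos: [495.1, 23.0, 93.0]
tcp_rot: [0.109, 0.7, -0.11, 0.697]
force: [17.8, -1.4, -18.2]
gripper_width: 12.8
radius 189.23598420471794 ang 163.11539641266697 swing 0.7599007280967855 width 12.842355910563779 F [ 17.8  -1.4 -18.2]
4 [ 0.     -0.0133 -0.0001] -0.07
8 [ 0.     -0.0264  0.0015] -0.14
12 [ 0.0001 -0.0394  0.004 ] -0.209
16 [ 0.0001 -0.0523  0.0075] -0.279
20 [ 0.0001 -0.0648  0.0118] -0.349
24 [ 0.0001 -0.077   0.0169] -0.419
26 [ 0.0001 -0.083   0.0198] -0.454
28 [ 0.0001 -0.0888  0.0229] -0.489
```

```bash
python3 -m creep '[-0.07,0,0,0.0005,-0.0133,0.001,0, -0.14,0,0,0.0005,-0.0264,0.0035,0, -0.209,0,0,0.0005,-0.0394,0.006,0, -0.262,0,0,0.0005,-0.049,0.0085,0, -0.314,0,0,0.0005,-0.0585,0.0115,0]'; python3 - <<'E'
from cell import r
from h import *
arc(r.read_state(),(2,4,6,8,9,10))
E
```

```text
clock: 12.82
ee_pos: [487.4, -36.1, 92.7]
tcp_rot: [-0.002, 0.709, 0.001, 0.706]
force: [-4.2, 3.9, 4.5]
gripper_width: 12.2
radius 188.84559558430882 ang 181.23476162319113 swing 1.0761433093917478 width 12.221247345774517 F [-4.2  3.9  4.5]
2 [ 0.     -0.0066 -0.0009] -0.035
4 [ 0.     -0.0133 -0.0005] -0.07
6 [ 0.     -0.0199  0.0002] -0.105
8 [ 0.     -0.0264  0.0011] -0.14
9 [ 0.     -0.0297  0.0017] -0.157
10 [ 0.     -0.033   0.0023] -0.175
```

```bash
python3 -m creep '[-0.035,0,0,0,-0.0066,0.0003,0, -0.07,0,0,0,-0.0133,0.0007,0, -0.1,0,0,0,-0.019,0.001,0, -0.12,0,0,0,-0.023,0.0015,0, -0.13,0,0,0,-0.0255,0.002,0]'; python3 - <<'E'
from cell import r
from h import *
arc(r.read_state(),(1,2,3))
S=r.read_camera("scene");T=r.read_camera("top")
cv2.imwrite("pics/sw2.png",np.hstack([cv2.resize(T["pixels"][120:240,200:320,::-1],(400,400)),cv2.resize(S["pixels"][140:260,200:320,::-1],(400,400))]))
E
```

```text
clock: 13.45
ee_pos: [489.7, -60.6, 92.8]
tcp_rot: [-0.048, 0.707, 0.049, 0.704]
force: [-1.9, 12.5, -1.7]
gripper_width: 12.3
radius 188.7176120997174 ang 188.71226818353864 swing 1.206650418709288 width 12.307884696744427 F [-1.9 12.5 -1.7]
1 [-0.     -0.0033 -0.0012] -0.017
2 [-0.     -0.0066 -0.0011] -0.035
3 [-0.     -0.01   -0.0009] -0.052
```

View pics/sw2.png

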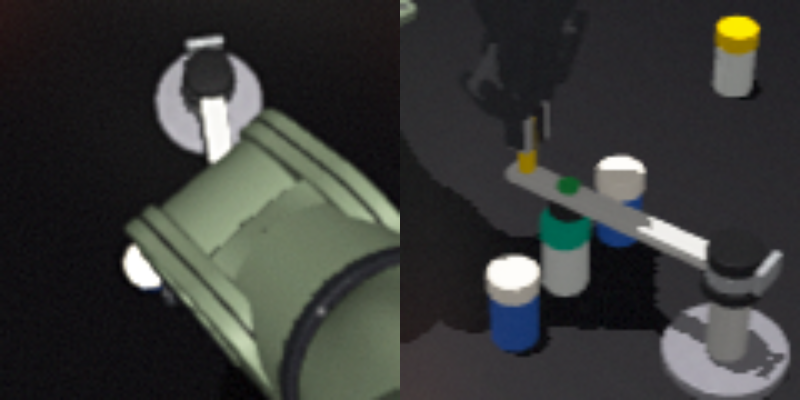

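The arm is over the sample: the head at (568,205) sits on the sample's axis, and the jars are standing. The 12.5 N force, well above the 3.8 N spring, suggests stop contact. I'll press 2 mm further, hold, and confirm.

```bash
python3 -m creep '[-0.01,0,0,0,-0.002,0,0, -0.01,0,0,0,-0.003,0,0, -0.01,0,0,0,-0.003,0,0, -0.01,0,0,0,-0.003,0,0, -0.01,0,0,0,-0.003,0,0]'; python3 - <<'E'
from cell import r
from h import *
arc(r.read_state(),())
S=r.read_camera("scene")
p=S["pixels"][150:250,220:330,::-1]
cv2.imwrite("pics/end.png",cv2.resize(p,(660,600),interpolation=cv2.INTER_CUBIC))
E
```

```text
clock: 14.18
ee_pos: [489.7, -61.0, 92.8]
tcp_rot: [-0.05, 0.707, 0.054, 0.704]
force: [-2.6, 16.0, -2.3]
gripper_width: 12.3
radius 188.71239840459486 ang 188.843154007799 swing 1.208934807286818 width 12.30865081505947 F [-2.6 16.  -2.3]
```

View pics/end.png

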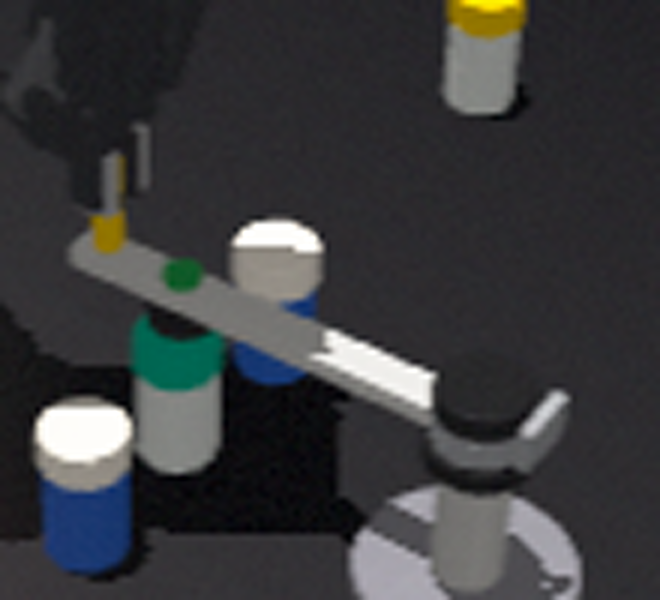

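Commanding 3 mm moved it only 0.4 mm and the force rose to 16 N, so the arm is against its stop. The head at (180,318) is centred over the sample, which stands upright. Handing in.

```bash
python3 -c "
from cell import r
print(r.finish_job()); s=r.read_state(); print(s['clock'],s['force'],s['gripper_width'])"
```

```text
the job is handed in; nothing more can be done
None
the job is handed in; nothing more can be done
```

The job is handed in. The teal-lidded sample jar stands released between the two white-lidded jars, and the gripper is holding the swing arm at its stop over it. `finish_job` gave no verdict, so these are my own last checks:

- **Sample jar:** the measurement after release put it about 3–4 mm from midway (limit 12 mm). In the last picture it is upright with the head over it. I judged the head's position by eye.
- **Swing arm:** I worked out a swing of about 1.21 rad from the tool pose. A further 3 mm push moved it only 0.4 mm while the force rose from 12.5 to 16 N, so it is at the stop.
- **Other objects:** the white-lidded jars and the yellow-lidded jar looked undisturbed in the last pictures. I did not re-measure them, and the rack was not in the last views, though nothing went near it after the pick-up.
- **Time:** about 14 s of the 54 s had passed at the last reading.

Two things disagreed along the way:

- **Finger height:** in the pictures the finger tips sat about 30 mm above the reported TCP. The first grip on the post therefore caught only its top, and I re-gripped 22 mm lower.
- **Opening reading:** it showed about 12 mm on the 14 mm post, yet the post stayed held through the whole swing.

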